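# Hold the shielded test box open

## Robot

A 7-joint arm with a two-finger parallel gripper is mounted at the origin on the work surface. World frame = base frame: x ahead of the robot, y to its left, z up, the work surface at z = 0. Lengths are in m, angles in degrees, forces in N, time in s.
With the tool pointing down it reaches from about 0.35 to 0.9 m from the base axis. Payload 8.1 kg.
Tool frame: the origin (TCP) lies midway between the tips of the shut fingers; the grasp point (between the pads) lies ctrl.pinch_z behind it (ctrl.pinch_z is the distance from the TCP to the grasp point, in m); z points along the fingers, y is the direction in which the jaws open and shut (so a half turn about z gives the same grasp; the last joint's range is limited). The gripper opens to 92 mm and grips with 3 to 60 N. Pads are 19 mm wide; open, the fingers measure 130 mm over their backs; the gripper's body (75 mm by 190 mm) begins 47 mm behind the grasp point.
Start: joints at [-79.561, 24.895, 1.432, 90.138, -0.665, 64.973, -4.303], TCP at [0.176, 0.6, 0.227] pointing down, gripper open.
Joint ranges: [-149.89, 149.89], [-25.12, 119.58], [-72.63, 75.52], [4.76, 147.25], [-75.54, 255.54], [6.69, 114.76], [-157.13, 157.13]. Speed limits (degrees/s): [127.2, 127.2, 172.46, 172.46, 180, 180, 180].

## Interface

Orientations are given as a 3x3 rotation matrix whose columns are the frame's x, y, z axes.
In Python, from bench import ctrl, eyes gives the robot as it stands. The module is installed in compiled form; this text tells all that it offers.
- The arm moves only by the tool apply_moves, never from a script. Its argument "motion" is a list of rows, each an object of numbers: "tx", "ty", "tz": the shift along the tool's x, y, z in mm; "roll": the turn about the tool's z in rad; "jaw": the opening, from 0 (shut) to 1 (fully open). A call has 1 to 20 rows; each row is the pose to reach, as a shift and turn from the pose measured when the call began, along the tool's axes at that moment; what a row does not reach only later rows make up. A row lasts 1/10 s, in which the tool goes at most 50 mm and 8.59 degrees, less where a joint would pass 70% of its speed; a pose out of reach is approached as far as the arm can. A call with a gripper value outside its range is refused whole. The fingers move at their own pace and stop on an object; the grip force is fixed at half the most. Time passes only in rows, so rows that repeat a pose let the fingers close. It gives the time, the measured TCP pose, the force and the opening at its end, in the units of the state.
- ctrl.observe(): the state, without advancing time (a new reading comes with each control period).
- eyes.read_camera(name): name is "scene" or "top" or "wrist"; returns the picture (480x640x3 uint8, red, green, blue); there is no depth.
- eyes.get_calibration(name): a dict with "fx", "fy", "cx", "cy" (pixels), "dist" ([k1, k2, p1, p2, k3] as OpenCV has them; the pictures are not rectified), "rvec" (rotation vector, rad) and "tvec" (3), from world to camera coordinates, as OpenCV has them. Camera axes: x right, y down, z forward; pixel columns grow to the right and rows downward; lengths in m; the calibration is good to about 2 mm. A picture is of the moment at which its call begins: read the wrist's pose just before it. get_calibration takes no time and is no camera call; for the wrist camera it gives the pose at the moment of the call.
- ctrl.hand_in(): hands the job in, once; it reports no verdict.
The state is a dict: "t": time; "q": joint angles; "joint_vel": joint speeds; "joint_efforts": joint torques, N m; "tcp_pos": TCP position; "orientation": TCP orientation; "force": force on the tool from outside, world axes, zero at the start; "torque": the same for the moment, N m; "opening": finger opening in m.
Only numpy, scipy, OpenCV 4.12 (cv2) and the standard library are available. Lean on these libraries where they do the work, as an engineer would, in place of code of your own. Each camera call takes 0.05 s, during which the arm holds its last target. There are 200 camera calls.

## Task

I need both hands inside the shielded radio test box, and its lid has no stay to keep it up. First take the rubber whip antenna off the lid and stand it in the straight-sided steel cup, either end down, and let go of it there; then lift the lid to about 45 degrees and hold it there for me: finish while the gripper is still holding it up, for it falls shut if let go. Leave everything else on the bench where it is.

Things in the scene. Friction and masses are not known exactly. Their poses are not given: they have to be found in the camera images.
- lid (a joint): opening angle of the test box's lid in rad: 0 shut, pi/4 = 45 degrees open, stop at 1.75. The lid is a folded aluminium pan, 281 mm deep (front to back), 308 mm wide, 20 mm high, mass about 0.7 kg, hinged along its far long edge (far from the robot); it opens upward and away from the robot. No stay, no spring: it falls shut when let go. It takes about 4 N at the bar handle to lift. It is unlatched.
- lid_handle (a point): centre of the lid's bar handle: a round dark steel bar 12 mm thick and 120 mm long, parallel to the hinge, on two posts near the lid's front edge (28 mm behind the edge). Lid shut, the bar's centre is 38 mm above the lid's top face and 160 mm above the bench. Axes move with the lid: y along the bar, z out of the lid's top face, x towards the hinge.
- lid_hinge (a point): point on the hinge line, in the middle of the lid's width, 102 mm above the bench, axes turning with the lid: y along the hinge line. In the lid's own frame the bar's centre lies 255 mm to -x and 58 mm to +z of this point; a positive opening turns the lid about +y, raising the bar.
- box_top (a point): centre of the top of the shut test box, 122 mm above the bench, level with the lid's top face when shut. The box is an aluminium box 270 mm (x) by 300 mm (y), fixed to the bench, x pointing from its front (handle side, towards the robot) to its hinge side; coax connectors stick out up to 21 mm on its -y side.
- antenna_mid (a point): middle of the whip antenna, on its axis: a black rubber rod 210 mm long with a brass connector 12 mm thick and 20 mm long at one end; 18 mm thick, mass about 50 g, balanced within 5 mm of the middle. It starts lying flat on the shut lid behind the bar handle, roughly parallel to it, axis 9 mm above the lid. x along the rod, from connector to whip tip.
- antenna_connector_end (a point): end of the antenna at the brass connector, on its axis, 105 mm from the middle.
- antenna_whip_end (a point): rubber end of the antenna, on its axis, 105 mm from the middle.
- cup: straight-sided plain steel cup standing loose on the bench, outside 70 mm across and 105 mm high, wall 3 mm (mouth 64 mm), inner floor 5 mm above the bench, 0.45 kg; origin at the centre of its underside, z up. It stands to the left or to the right of the box; a white ceramic coffee mug with a handle stands on the other side. The antenna leans up to about 27 degrees in it.
- mug: white ceramic coffee mug, 80 mm across, 85 mm high, with a handle; not to be disturbed. Origin under its centre.
- multimeter: grey hand multimeter, 150 x 74 x 45 mm, lying loose in front of the box; leave alone. Origin under its centre.
- tape_roll: roll of black tape, 96 mm across, 24 mm high, lying in front of the box; leave alone. Origin under its centre.
- battery_pack: black battery pack, 88 x 56 x 20 mm, lying in front of the box; leave alone. Origin under its centre.
- screwdriver: screwdriver, 200 mm long, 26 mm thick, lying at the right of the box; leave alone. Origin under its centre.
- wrench: open-ended wrench, 180 mm long, lying at the left of the box; leave alone. Origin under its centre.
- carton: small carton, 100 x 75 x 60 mm, left of the box; leave alone. Origin under its centre.
Mind the look-alikes: they are no part of the job. Leave any brown look-alike of the part that bears antenna_mid alone.

How it is judged:
By the outcome, as a careful person would: the job done as asked, in the order asked, and still so for the second after the job is handed in, while the arm keeps its last pose, push and grip.
It also fails if it takes over 58 s, if anything falls off the work surface, if the arm or the gripper's body presses on something with over 40 N, if the wrist force passes 120 N, or if a joint passes its speed limit or range.

## Working session

There is one attempt and no reset: what is moved stays moved. The work goes in short steps, Python scripts to look and compute and a tool call to move; the robot and the scene stay as the last step left them, time stands still between calls to the robot, and variables do not carry over. Pictures are saved under pics/ and viewed, about 8 in all and at most 12, crops included, and the job is handed in when it is done.

Besides the shell and the picture viewer there is one more tool, called after ">>>" as a command line: name --argument value ..., lists and objects as JSON in quotes. apply_moves: Moves the arm, as the interface text tells. Its arguments: {"type":"object","properties":{"motion":{"type":"array","items":{"type":"object","properties":{"tx":{"type":"number"},"ty":{"type":"number"},"tz":{"type":"number"},"roll":{"type":"number"},"jaw":{"type":"number"}}}}},"required":["motion"]}

```bash
mkdir -p pics
cat > h.py <<'E'
import numpy as np, cv2
from bench import ctrl, eyes
def snap(n,f,crop=None,s=1):
    im=eyes.read_camera(n); b=im[...,::-1].copy()
    cv2.imwrite(f'pics/{f}_full.png',b)
    return b
def cal(n):
    c=eyes.get_calibration(n);K=np.array([[c['fx'],0,c['cx']],[0,c['fy'],c['cy']],[0,0,1]],float)
    return K,np.array(c['dist'],float),cv2.Rodrigues(np.array(c['rvec'],float))[0],np.array(c['tvec'],float).ravel()
def ray(C,px):
    K,d,R,t=C
    u=cv2.undistortPoints(np.array(px,float).reshape(-1,1,2),K,d).reshape(-1,2)
    return -R.T@t,(np.c_[u,np.ones(len(u))]@R)
def plane(C,px,z):
    o,r=ray(C,px); return o+r*((z-o[2])/r[:,2])[:,None]
def proj(C,P):
    K,d,R,t=C; return cv2.projectPoints(np.array(P,float).reshape(-1,3),cv2.Rodrigues(R)[0],t,K,d)[0].reshape(-1,2)
E
python3 - <<'E'
from h import *
s=ctrl.observe();print(s,ctrl.pinch_z)
a=snap('scene','s0');b=snap('top','t0')
for n in('scene','top'):
    C=cal(n);print(n,-C[2].T@C[3],C[0][0,0])
E
```

```text
{'t': 0.0, 'q': array([-79.56267525,  24.93327081,   1.43145596,  90.18994106,
        -0.66534023,  64.97324382,  -4.30431098]), 'joint_vel': array([ 0.07524128,  0.0957101 ,  0.06446593, -0.03247363, -0.09891226,
        0.04270761,  0.05275305]), 'joint_efforts': array([ 5.04567215e-04, -6.67849731e+01,  9.84667428e-01, -3.14452851e+01,
       -6.05703495e-02,  4.31247451e-02,  1.77959864e-04]), 'tcp_pos': array([0.17549496, 0.59931592, 0.22597392]), 'orientation': array([[-9.59696827e-01,  2.81037201e-01, -3.03867854e-04],
       [ 2.81037334e-01,  9.59695651e-01, -1.50794905e-03],
       [-1.32169122e-04, -1.53257213e-03, -9.99998817e-01]]), 'force': array([-0.39260369, -0.68177452, -0.29868785]), 'torque': array([0.00723817, 0.00563526, 0.00072931]), 'opening': 0.09186327111200726} 0.0188
scene [1.00693989 0.29604707 0.95595022] 482.3400909487576
top [0.3004363  0.00242218 1.35444121] 523.0829876930903
```

View pics/t0_full.png

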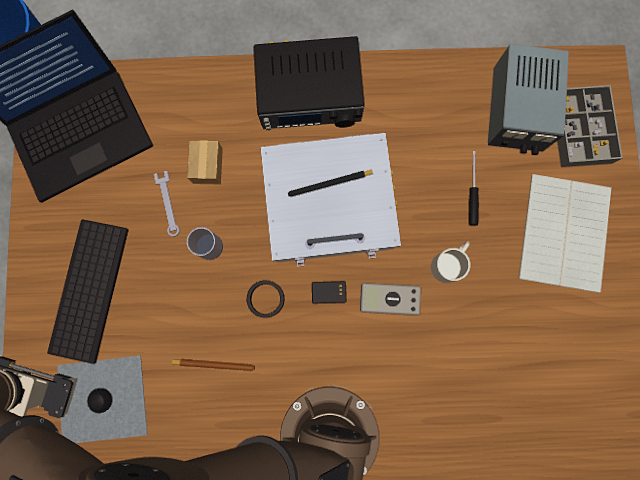

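View pics/s0_full.png

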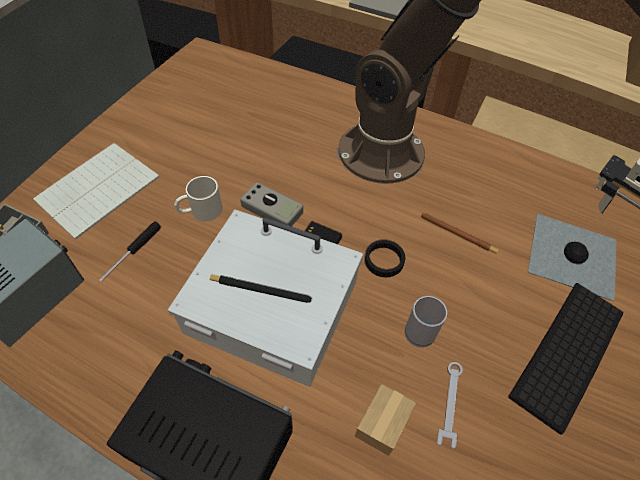

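Candidates for the antenna in the top view:
- Black rod on the lid at (331,183), with its brass end at (370,172). It matches the description.
- Brown rod on the bench at (213,365). This is the look-alike to leave alone.
- Bar handle at (336,240).
- Screwdriver at (474,190).

I choose the black rod on the lid. The steel cup is at (205,243), on the left. The white mug is at (450,263). Next I measure and check a close crop.

Run:
```python
from h import *
b=cv2.imread('pics/t0_full.png');C=cal('top')
g=b.max(2)
def comp(mask,roi):
    m=np.zeros_like(mask);x0,y0,x1,y1=roi;m[y0:y1,x0:x1]=mask[y0:y1,x0:x1]
    cs,_=cv2.findContours(m,cv2.RETR_EXTERNAL,cv2.CHAIN_APPROX_NONE);c=max(cs,key=cv2.contourArea)
    return c
hsv=cv2.cvtColor(b,cv2.COLOR_BGR2HSV)
rod=(((g<110)|(hsv[...,1]>90))*255).astype('uint8')
c=comp(rod,(280,160,385,205));bx=cv2.boxPoints(cv2.minAreaRect(c));print('rod px',bx.tolist())
P=plane(C,bx,.131);
d=[np.linalg.norm(bx[0]-bx[1]),np.linalg.norm(bx[1]-bx[2])]
e=[(P[0]+P[1])/2,(P[2]+P[3])/2] if d[0]<d[1] else [(P[1]+P[2])/2,(P[3]+P[0])/2]
print('rod ends',e,np.linalg.norm(e[0]-e[1]))
c=comp(((g<110)*255).astype('uint8'),(300,225,372,252));bx=cv2.boxPoints(cv2.minAreaRect(c));print('bar',bx.tolist(),plane(C,bx,.16))
lid=((hsv[...,1]<40)&(g>180)).astype('uint8')*255
c=comp(lid,(250,125,410,270));bx=cv2.boxPoints(cv2.minAreaRect(c));Q=plane(C,bx,.122);print('lid',bx.tolist(),Q,Q.mean(0))
print('cup', plane(C,[[200,240],[208,246]],.105))
cr=np.hstack([cv2.resize(b[125:275,250:410],None,fx=3,fy=3),cv2.resize(b[205:275,170:240],(320,320)).__class__(0) if 0 else cv2.copyMakeBorder(cv2.resize(b[215:270,175:235],None,fx=5,fy=5),0,175,0,0,cv2.BORDER_CONSTANT)])
cv2.imwrite('pics/c1.png',cr)
```

```text
rod px [[286.7593994140625, 190.3295440673828], [370.92999267578125, 167.9717254638672], [372.6474609375, 174.43739318847656], [288.47686767578125, 196.7952117919922]]
rod ends [array([ 0.64126812, -0.11814582,  0.131     ]), array([0.59200333, 0.08514891, 0.131     ])] 0.2091787932167952
bar [[306.52899169921875, 238.99658203125], [362.69281005859375, 232.38906860351562], [363.43682861328125, 238.71328735351562], [307.27301025390625, 245.32080078125]] [[ 0.47653698  0.04122965  0.16      ]
 [ 0.48852912 -0.08874695  0.16      ]
 [ 0.47374071 -0.08993373  0.16      ]
 [ 0.46176212  0.03982859  0.16      ]]
lid [[258.90130615234375, 146.64907836914062], [387.10546875, 131.78485107421875], [400.4957275390625, 247.27584838867188], [272.29156494140625, 262.14007568359375]] [[ 0.71379567  0.15429957  0.122     ]
 [ 0.74203335 -0.16035363  0.122     ]
 [ 0.45645122 -0.17986445  0.122     ]
 [ 0.42880829  0.12490346  0.122     ]] [ 0.58527213 -0.01525376  0.122     ]
cup [[0.48904991 0.30206286 0.105     ]
 [0.4738216  0.28241294 0.105     ]]
```

View pics/c1.png

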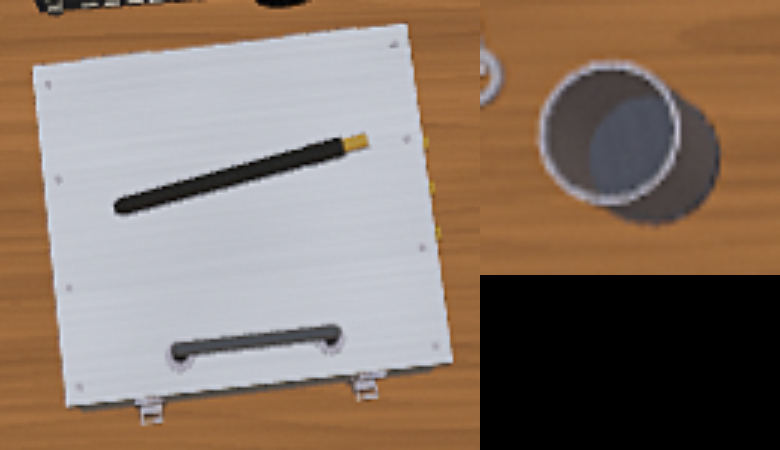

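The crop confirms the black rod, with its whip end left at about (288,193) and its brass end at (371,171). The bar handle is in front of it, and the cup mouth is centred at about (201,241).

The tool always points down, so I'll grip the rod 45 mm from the whip end. Then I'll pivot it in the pads against the fixed handle bar until it is steep enough for the cup.

```bash
cat >> h.py <<'E'
def go(*pts):
    s=ctrl.observe();p=s['tcp_pos'];R=s['orientation']
    print('t',round(s['t'],2),'tcp',p.round(4),'yaw',np.degrees(np.arctan2(R[1,0],R[0,0])).round(2),'F',s['force'].round(1),'op',round(s['opening'],4),'q7',s['q'][6].round(1))
    for x,y,z,yaw in pts:
        v=R.T@(np.array([x,y,z])-p)*1000
        n=np.array([np.cos(np.radians(yaw)),np.sin(np.radians(yaw)),0]);l=R.T@n
        print('tx %.1f ty %.1f tz %.1f roll %.3f'%(*v,np.arctan2(l[1],l[0])))
E
python3 -c "
from h import *
go((.6026,.0414,.22,103.6))"
```

```text
t 0.1 tcp [0.1755 0.5994 0.226 ] yaw 163.68 F [ 0.7  0.3 -0.5] op 0.0916 q7 -4.3
tx -566.7 ty -415.5 tz 6.7 roll 1.049
```

>>> apply_moves --motion '[{"tx": -567,"ty": -415,"tz": 7,"roll": 1.049,"jaw": 0.6},{"tx": -567,"ty": -415,"tz": 7,"roll": 1.049,"jaw": 0.6},{"tx": -567,"ty": -415,"tz": 7,"roll": 1.049,"jaw": 0.6},{"tx": -567,"ty": -415,"tz": 7,"roll": 1.049,"jaw": 0.6},{"tx": -567,"ty": -415,"tz": 7,"roll": 1.049,"jaw": 0.6},{"tx": -567,"ty": -415,"tz": 7,"roll": 1.049,"jaw": 0.6},{"tx": -567,"ty": -415,"tz": 7,"roll": 1.049,"jaw": 0.6},{"tx": -567,"ty": -415,"tz": 7,"roll": 1.049,"jaw": 0.6},{"tx": -567,"ty": -415,"tz": 7,"roll": 1.049,"jaw": 0.6},{"tx": -567,"ty": -415,"tz": 7,"roll": 1.049,"jaw": 0.6},{"tx": -567,"ty": -415,"tz": 7,"roll": 1.049,"jaw": 0.6},{"tx": -567,"ty": -415,"tz": 7,"roll": 1.049,"jaw": 0.6},{"tx": -567,"ty": -415,"tz": 7,"roll": 1.049,"jaw": 0.6},{"tx": -567,"ty": -415,"tz": 7,"roll": 1.049,"jaw": 0.6},{"tx": -567,"ty": -415,"tz": 7,"roll": 1.049,"jaw": 0.6},{"tx": -567,"ty": -415,"tz": 7,"roll": 1.049,"jaw": 0.6},{"tx": -567,"ty": -415,"tz": 7,"roll": 1.049,"jaw": 0.6},{"tx": -567,"ty": -415,"tz": 7,"roll": 1.049,"jaw": 0.6}]'

```text
t: 1.9
tcp_pos: [0.6023, 0.0437, 0.2195]
orientation: [[-0.237, 0.971, -0.001], [0.971, 0.237, -0.0], [-0.0, -0.001, -1.0]]
force: [0.2, 0.2, 0.1]
opening: 0.0552
```

Run:
```python
from h import *
go((.6026,.0414,.14,103.6),(.6026,.0414,.124,103.6))
b=snap('wrist','w1');C=cal('wrist')
for p in [(.6026,.0414,.131),(.592,.0851,.131),(.641,-.118,.131)]:
    q=proj(C,p)[0];print(q);cv2.circle(b,tuple(int(v) for v in q),5,(0,0,255),1)
cv2.imwrite('pics/w1.png',b)
```

```text
t 1.9 tcp [0.6023 0.0437 0.2195] yaw 103.73 F [0.2 0.2 0.1] op 0.0552 q7 16.2
tx -2.3 ty -0.2 tz 79.5 roll 0.002
tx -2.3 ty -0.2 tz 95.5 roll 0.002
[316.69310671 247.6938606 ]
[316.74557356 171.2136432 ]
[316.20364442 473.37176687]
```

View pics/w1.png

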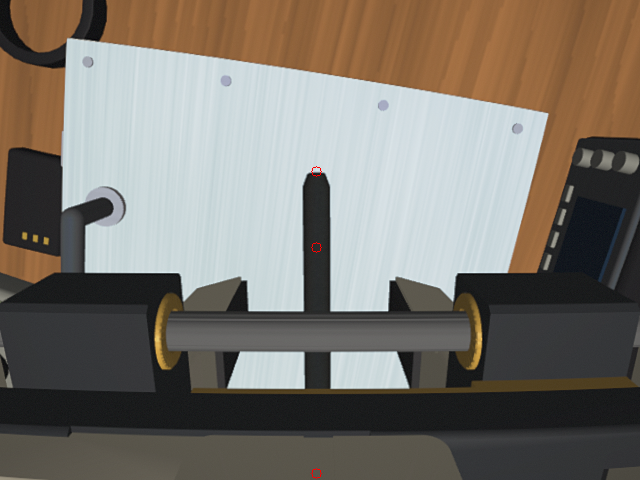

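The wrist view shows the rod centred between the fingers, with the whip tip at (316,172) as predicted. I descend and grip.

>>> apply_moves --motion '[{"tx": -2,"ty": 0,"tz": 40,"jaw": 0.6},{"tx": -2,"ty": 0,"tz": 75,"jaw": 0.6},{"tx": -2,"ty": 0,"tz": 90,"jaw": 0.6},{"tx": -2,"ty": 0,"tz": 95,"jaw": 0.6},{"tx": -2,"ty": 0,"tz": 95,"jaw": 0},{"tx": -2,"ty": 0,"tz": 95,"jaw": 0},{"tx": -2,"ty": 0,"tz": 95,"jaw": 0},{"tx": -2,"ty": 0,"tz": 95,"jaw": 0},{"tx": -2,"ty": 0,"tz": 95,"jaw": 0},{"tx": -2,"ty": 0,"tz": 95,"jaw": 0},{"tx": -2,"ty": 0,"tz": 95,"jaw": 0},{"tx": -2,"ty": 0,"tz": 60,"jaw": 0},{"tx": -2,"ty": 0,"tz": 10,"jaw": 0},{"tx": -2,"ty": 0,"tz": -40,"jaw": 0},{"tx": -2,"ty": 0,"tz": -60,"jaw": 0},{"tx": -2,"ty": 0,"tz": -60,"jaw": 0}]'

```text
$.motion[0]: bad value
```

Run:
```python
from h import *
go()
b=snap('scene','s1');cv2.imwrite('pics/s1.png',b[80:400,100:560])
w=snap('wrist','w2')
```

```text
t 1.95 tcp [0.6024 0.0436 0.2197] yaw 103.72 F [ 0.8  0.6 -0.7] op 0.055 q7 16.2
```

View pics/s1.png

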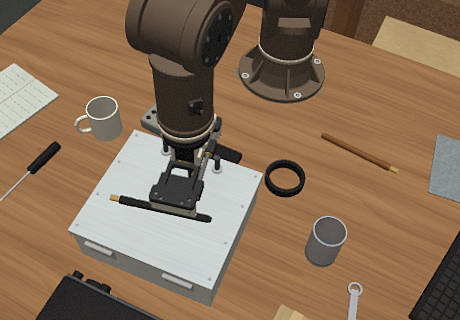

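The call was refused and nothing moved; every row probably needs all its keys. I resend it with roll included.

>>> apply_moves --motion '[{"tx": -2,"ty": 0,"tz": 40,"roll": 0,"jaw": 0.6},{"tx": -2,"ty": 0,"tz": 75,"roll": 0,"jaw": 0.6},{"tx": -2,"ty": 0,"tz": 90,"roll": 0,"jaw": 0.6},{"tx": -2,"ty": 0,"tz": 95,"roll": 0,"jaw": 0.6},{"tx": -2,"ty": 0,"tz": 95,"roll": 0,"jaw": 0},{"tx": -2,"ty": 0,"tz": 95,"roll": 0,"jaw": 0},{"tx": -2,"ty": 0,"tz": 95,"roll": 0,"jaw": 0},{"tx": -2,"ty": 0,"tz": 95,"roll": 0,"jaw": 0},{"tx": -2,"ty": 0,"tz": 95,"roll": 0,"jaw": 0},{"tx": -2,"ty": 0,"tz": 95,"roll": 0,"jaw": 0},{"tx": -2,"ty": 0,"tz": 95,"roll": 0,"jaw": 0},{"tx": -2,"ty": 0,"tz": 60,"roll": 0,"jaw": 0},{"tx": -2,"ty": 0,"tz": 10,"roll": 0,"jaw": 0},{"tx": -2,"ty": 0,"tz": -40,"roll": 0,"jaw": 0},{"tx": -2,"ty": 0,"tz": -60,"roll": 0,"jaw": 0},{"tx": -2,"ty": 0,"tz": -60,"roll": 0,"jaw": 0}]'

```text
t: 3.65
tcp_pos: [0.6049, 0.041, 0.2834]
orientation: [[-0.237, 0.972, 0.006], [0.972, 0.237, 0.0], [-0.001, 0.006, -1.0]]
force: [0.3, -0.0, -1.8]
opening: 0.0172
```

Run:
```python
from h import *
go()
b=snap('scene','s2');w=snap('wrist','w2')
cv2.imwrite('pics/s2.png',np.hstack([cv2.resize(b[60:380,100:480],(400,337)),cv2.resize(w,(400,337))]))
```

```text
t 3.65 tcp [0.6049 0.041  0.2834] yaw 103.68 F [ 0.3 -0.  -1.8] op 0.0172 q7 15.1
```

View pics/s2.png

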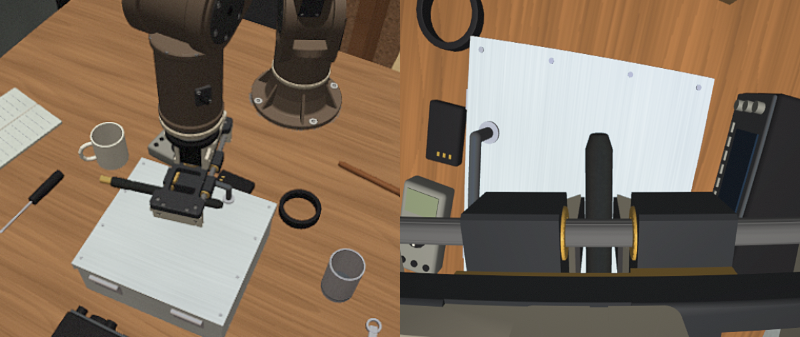

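Gripped at 17 mm opening, still level, with the whip stub at about (597,135) in the right panel. Now I turn the long side toward the robot and go to just in front of the bar.

Run:
```python
from h import *
go((.4486,-.0267,.25,5.3))
C=cal('wrist');s=ctrl.observe();R=s['orientation'];p=s['tcp_pos']
for th in(-10,0,10,20):
    a=np.radians(th);print(th,proj(C,p+R@np.array([.045*np.cos(a),0,-.0065-.045*np.sin(a)])))
```

```text
t 3.75 tcp [0.6029 0.0413 0.2793] yaw 103.7 F [ 0.1 -0.6 -0.4] op 0.0173 q7 15.2
tx -29.6 ty -166.0 tz 29.5 roll 1.717
-10 [[316.7279857  188.46483118]]
0 [[316.67531635 189.40541676]]
10 [[316.6210728  194.51128768]]
20 [[316.56735204 204.23733871]]
```

>>> apply_moves --motion '[{"tx": -30,"ty": -166,"tz": 29,"roll": 1.717,"jaw": 0},{"tx": -30,"ty": -166,"tz": 29,"roll": 1.717,"jaw": 0},{"tx": -30,"ty": -166,"tz": 29,"roll": 1.717,"jaw": 0},{"tx": -30,"ty": -166,"tz": 29,"roll": 1.717,"jaw": 0},{"tx": -30,"ty": -166,"tz": 29,"roll": 1.717,"jaw": 0},{"tx": -30,"ty": -166,"tz": 29,"roll": 1.717,"jaw": 0},{"tx": -30,"ty": -166,"tz": 29,"roll": 1.717,"jaw": 0},{"tx": -30,"ty": -166,"tz": 29,"roll": 1.717,"jaw": 0},{"tx": -30,"ty": -166,"tz": 29,"roll": 1.717,"jaw": 0},{"tx": -30,"ty": -166,"tz": 29,"roll": 1.717,"jaw": 0},{"tx": -30,"ty": -166,"tz": 29,"roll": 1.717,"jaw": 0},{"tx": -30,"ty": -166,"tz": 29,"roll": 1.717,"jaw": 0},{"tx": -30,"ty": -166,"tz": 29,"roll": 1.717,"jaw": 0},{"tx": -30,"ty": -166,"tz": 29,"roll": 1.717,"jaw": 0},{"tx": -30,"ty": -166,"tz": 29,"roll": 1.717,"jaw": 0}]'

```text
t: 5.25
tcp_pos: [0.4483, -0.0271, 0.2499]
orientation: [[0.996, 0.095, -0.002], [0.095, -0.996, -0.001], [-0.002, 0.001, -1.0]]
force: [0.2, -0.8, -1.2]
opening: 0.0178
```

Run:
```python
from h import *
go((.4486,-.0267,.18,5.3),(.4486,-.0267,.17,5.3),(.4486,-.0267,.15,5.3))
```

```text
t 5.25 tcp [ 0.4483 -0.0271  0.2499] yaw 5.43 F [ 0.2 -0.8 -1.2] op 0.0178 q7 -80.1
tx 0.5 ty -0.4 tz 69.9 roll 0.002
tx 0.5 ty -0.4 tz 79.9 roll 0.002
tx 0.6 ty -0.5 tz 99.9 roll 0.002
```

Lower onto the bar in small steps.

>>> apply_moves --motion '[{"tx": 0,"ty": 0,"tz": 40,"roll": 0,"jaw": 0},{"tx": 0,"ty": 0,"tz": 65,"roll": 0,"jaw": 0},{"tx": 0,"ty": 0,"tz": 74,"roll": 0,"jaw": 0},{"tx": 0,"ty": 0,"tz": 78,"roll": 0,"jaw": 0},{"tx": 0,"ty": 0,"tz": 81,"roll": 0,"jaw": 0},{"tx": 0,"ty": 0,"tz": 84,"roll": 0,"jaw": 0},{"tx": 0,"ty": 0,"tz": 87,"roll": 0,"jaw": 0},{"tx": 0,"ty": 0,"tz": 90,"roll": 0,"jaw": 0},{"tx": 0,"ty": 0,"tz": 92,"roll": 0,"jaw": 0}]'

```text
t: 6.15
tcp_pos: [0.4483, -0.0274, 0.1588]
orientation: [[0.996, 0.095, -0.001], [0.095, -0.996, -0.0], [-0.001, 0.0, -1.0]]
force: [-5.3, -1.1, 6.9]
opening: 0.0173
```

Run:
```python
from h import *
go()
b=snap('scene','s3');w=snap('wrist','w3')
cv2.imwrite('pics/s3.png',np.hstack([cv2.resize(b[60:300,100:385],(400,337)),cv2.resize(w,(400,337))]))
C=cal('wrist');s=ctrl.observe();R=s['orientation'];p=s['tcp_pos']
for th in(0,10,20,30,40,50,60):
    a=np.radians(th);print(th,proj(C,p+R@np.array([.045*np.cos(a),0,-.0065-.045*np.sin(a)])))
```

```text
t 6.15 tcp [ 0.4483 -0.0274  0.1588] yaw 5.43 F [-5.3 -1.1  6.9] op 0.0173 q7 -71.9
0 [[316.78180897 192.09840688]]
10 [[316.72149464 197.3352802 ]]
20 [[316.66095359 207.18797247]]
30 [[316.60315682 221.906614  ]]
40 [[316.55175049 241.41077391]]
50 [[316.51074351 265.16378648]]
60 [[316.48393994 292.10424368]]
```

View pics/s3.png

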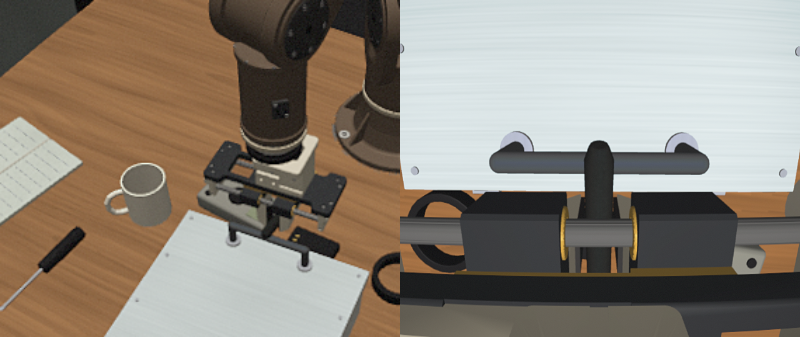

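It works: the stub tip is at row 200, so the rod is at about 15–20°, with 7 N on the bar. I continue down.

>>> apply_moves --motion '[{"tx": 0,"ty": 0,"tz": 3,"roll": 0,"jaw": 0},{"tx": 0,"ty": 0,"tz": 6,"roll": 0,"jaw": 0},{"tx": 0,"ty": 0,"tz": 8,"roll": 0,"jaw": 0},{"tx": 0,"ty": 0,"tz": 10,"roll": 0,"jaw": 0}]'

```text
t: 6.65
tcp_pos: [0.4495, -0.0273, 0.1502]
orientation: [[0.995, 0.095, 0.002], [0.095, -0.995, 0.001], [0.002, -0.001, -1.0]]
force: [-2.0, 0.7, 9.0]
opening: 0.0173
```

Run:
```python
from h import *
go()
w=snap('wrist','w4')
C=cal('wrist');s=ctrl.observe();R=s['orientation'];p=s['tcp_pos']
for th in(20,30,40,50,60):
    a=np.radians(th);print(th,proj(C,p+R@np.array([.045*np.cos(a),0,-.0065-.045*np.sin(a)])))
print([(r,int(w[r,317].max())) for r in range(180,280,4)])
```

```text
t 6.65 tcp [ 0.4495 -0.0273  0.1502] yaw 5.44 F [-2.   0.7  9. ] op 0.0173 q7 -70.9
20 [[316.67801667 207.21297847]]
30 [[316.61984567 221.93034254]]
40 [[316.56772554 241.43258155]]
50 [[316.52566125 265.18308901]]
60 [[316.49748589 292.12062956]]
[(180, 234), (184, 233), (188, 229), (192, 229), (196, 230), (200, 232), (204, 231), (208, 229), (212, 235), (216, 229), (220, 139), (224, 41), (228, 42), (232, 42), (236, 41), (240, 42), (244, 47), (248, 46), (252, 48), (256, 45), (260, 46), (264, 42), (268, 47), (272, 45), (276, 43)]
```

>>> apply_moves --motion '[{"tx": 0,"ty": 0,"tz": 3,"roll": 0,"jaw": 0},{"tx": 0,"ty": 0,"tz": 6,"roll": 0,"jaw": 0},{"tx": 0,"ty": 0,"tz": 8,"roll": 0,"jaw": 0},{"tx": 0,"ty": 0,"tz": 8,"roll": 0,"jaw": 0}]'

```text
t: 7.1
tcp_pos: [0.4511, -0.0273, 0.1434]
orientation: [[0.995, 0.095, 0.005], [0.095, -0.995, 0.002], [0.005, -0.001, -1.0]]
force: [-1.3, 0.6, 6.9]
opening: 0.0173
```

Run:
```python
from h import *
go()
w=snap('wrist','w5');b=snap('scene','s5');t=snap('top','t5')
print([(r,int(w[r,317].max())) for r in range(200,300,4)])
cv2.imwrite('pics/s5.png',np.hstack([cv2.resize(b[120:280,200:390],(400,337)),cv2.resize(w,(400,337))]))
```

```text
t 7.1 tcp [ 0.4511 -0.0273  0.1434] yaw 5.46 F [-1.3  0.6  6.9] op 0.0173 q7 -70.1
[(200, 232), (204, 231), (208, 232), (212, 228), (216, 228), (220, 235), (224, 228), (228, 233), (232, 170), (236, 69), (240, 83), (244, 42), (248, 45), (252, 46), (256, 46), (260, 45), (264, 45), (268, 43), (272, 44), (276, 47), (280, 45), (284, 43), (288, 43), (292, 41), (296, 41)]
```

View pics/s5.png

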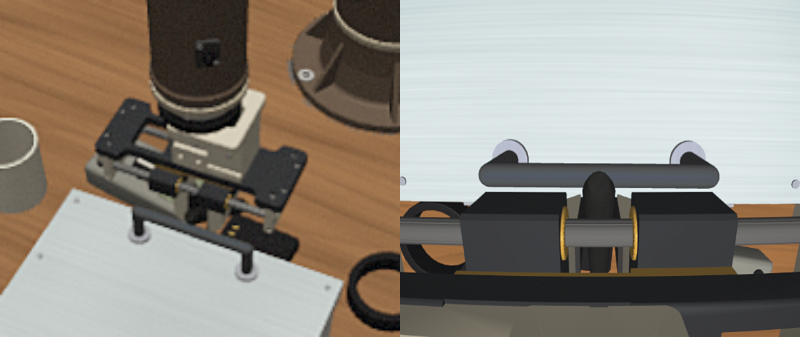

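The stub tip is now at row ~240, so the rod is at about 43°. Next I steepen it by pushing the low connector tip against the box's left wall, from outside. I lift first, then turn to yaw 95°.

Run:
```python
from h import *
go((.4486,-.0267,.31,5.3),(.5775,.282,.31,95.3))
```

```text
t 7.25 tcp [ 0.4511 -0.0273  0.1435] yaw 5.46 F [-1.8 -0.5  7.2] op 0.0176 q7 -70.1
tx -1.6 ty -1.0 tz -166.6 roll 0.003
tx 156.2 ty -296.0 tz -165.4 roll -1.568
```

>>> apply_moves --motion '[{"tx": -3,"ty": 0,"tz": -40,"roll": 0,"jaw": 0},{"tx": -3,"ty": 0,"tz": -90,"roll": 0,"jaw": 0},{"tx": -2,"ty": -1,"tz": -140,"roll": 0,"jaw": 0},{"tx": -2,"ty": -1,"tz": -166,"roll": 0,"jaw": 0},{"tx": -2,"ty": -1,"tz": -166,"roll": 0,"jaw": 0},{"tx": 156,"ty": -296,"tz": -165,"roll": -1.568,"jaw": 0},{"tx": 156,"ty": -296,"tz": -165,"roll": -1.568,"jaw": 0},{"tx": 156,"ty": -296,"tz": -165,"roll": -1.568,"jaw": 0},{"tx": 156,"ty": -296,"tz": -165,"roll": -1.568,"jaw": 0},{"tx": 156,"ty": -296,"tz": -165,"roll": -1.568,"jaw": 0},{"tx": 156,"ty": -296,"tz": -165,"roll": -1.568,"jaw": 0},{"tx": 156,"ty": -296,"tz": -165,"roll": -1.568,"jaw": 0},{"tx": 156,"ty": -296,"tz": -165,"roll": -1.568,"jaw": 0},{"tx": 156,"ty": -296,"tz": -165,"roll": -1.568,"jaw": 0},{"tx": 156,"ty": -296,"tz": -165,"roll": -1.568,"jaw": 0},{"tx": 156,"ty": -296,"tz": -165,"roll": -1.568,"jaw": 0},{"tx": 156,"ty": -296,"tz": -165,"roll": -1.568,"jaw": 0},{"tx": 156,"ty": -296,"tz": -165,"roll": -1.568,"jaw": 0},{"tx": 156,"ty": -296,"tz": -165,"roll": -1.568,"jaw": 0}]'

```text
t: 9.15
tcp_pos: [0.5773, 0.2819, 0.3093]
orientation: [[-0.091, 0.996, 0.005], [0.996, 0.091, 0.001], [0.001, 0.005, -1.0]]
force: [0.3, 0.3, 0.1]
opening: 0.0177
```

Run:
```python
from h import *
W=np.array([.591,.136]);v=np.array([-.0918,.9958])
def P(th,ex=0,L=.165):
    a=np.radians(th);g=W+v*(L*np.cos(a)+ex);return (*g,.06+L*np.sin(a)-.0065,95.3)
go(P(45,.03),P(45),P(52),P(59),P(66),P(72),P(77))
b=snap('scene','s6');t=snap('top','t6')
# brass pixels, both views
for n,im in(('scene',b),('top',t)):
    h=cv2.cvtColor(im,cv2.COLOR_BGR2HSV);m=((h[...,1]>130)&(h[...,2]>120)&(h[...,0]>17)&(h[...,0]<30)).astype('uint8')
    k,_,st,ce=cv2.connectedComponentsWithStats(m)
    print(n,[(ce[i].round(1).tolist(),int(st[i,4])) for i in range(1,k) if st[i,4]>6])
    print(proj(cal(n),ctrl.observe()['tcp_pos']))
cv2.imwrite('pics/s6.png',b[90:390,200:560])
```

```text
t 9.15 tcp [0.5773 0.2819 0.3093] yaw 95.2 F [0.3 0.3 0.1] op 0.0177 q7 -17.7
tx -0.0 ty -0.4 tz 139.1 roll -0.002
tx -30.0 ty -0.4 tz 139.1 roll -0.002
tx -45.1 ty -0.3 tz 125.7 roll -0.002
tx -61.7 ty -0.2 tz 114.3 roll -0.002
tx -79.6 ty -0.2 tz 105.0 roll -0.002
tx -95.7 ty -0.1 tz 98.8 roll -0.002
tx -109.6 ty -0.1 tz 94.9 roll -0.002
scene [([492.7, 249.9], 10), ([424.2, 265.7], 20), ([448.0, 273.7], 13), ([412.2, 271.7], 9), ([352.0, 294.6], 37)]
[[426.73635886 289.49858824]]
top [([286.1, 40.7], 7), ([567.4, 98.2], 11), ([571.3, 108.7], 15), ([567.2, 109.4], 8), ([601.5, 142.3], 12), ([606.5, 141.5], 12), ([595.7, 148.6], 34), ([391.6, 171.8], 9), ([393.5, 187.0], 8), ([249.1, 188.0], 32), ([191.0, 191.0], 7), ([395.6, 201.8], 9)]
[[186.46980671 183.32859102]]
```

View pics/s6.png

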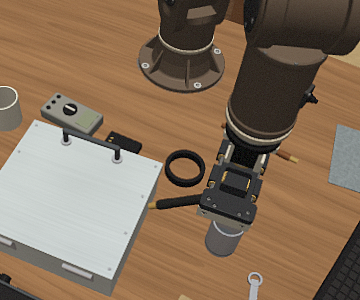

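The scene view shows the connector tip at (352,295), tilted down toward the box. I triangulate it from both views to get the exact tilt.

```bash
cat >> h.py <<'E'
def tri(pa,pb,a='scene',b='top'):
    A=[];B=[]
    for n,p in((a,pa),(b,pb)):
        o,r=ray(cal(n),[p]);r=r[0]/np.linalg.norm(r[0]);M=np.eye(3)-np.outer(r,r);A.append(M);B.append(M@o)
    return np.linalg.lstsq(np.vstack(A),np.hstack(B),rcond=None)[0]
E
python3 - <<'E'
from h import *
X=tri((352,294.6),(249.1,188));p=ctrl.observe()['tcp_pos'];G=p+[0,0,.0065];d=X-G
print(X,np.linalg.norm(d),np.degrees(np.arctan2(-d[2],np.hypot(d[0],d[1]))))
E
```

```text
[0.58750778 0.16530559 0.21453644] 0.15495121303830392 40.870384120828156
```

Tilt is 41° and the length checks out. I go down beside the wall and push along the computed arc.

>>> apply_moves --motion '[{"tx": 0,"ty": 0,"tz": 50,"roll": 0,"jaw": 0},{"tx": 0,"ty": 0,"tz": 95,"roll": 0,"jaw": 0},{"tx": 0,"ty": 0,"tz": 130,"roll": 0,"jaw": 0},{"tx": 0,"ty": 0,"tz": 139,"roll": 0,"jaw": 0},{"tx": -12,"ty": 0,"tz": 140,"roll": 0,"jaw": 0},{"tx": -22,"ty": 0,"tz": 140,"roll": 0,"jaw": 0},{"tx": -30,"ty": 0,"tz": 138,"roll": 0,"jaw": 0},{"tx": -38,"ty": 0,"tz": 132,"roll": 0,"jaw": 0},{"tx": -45,"ty": 0,"tz": 126,"roll": 0,"jaw": 0},{"tx": -53,"ty": 0,"tz": 120,"roll": 0,"jaw": 0},{"tx": -62,"ty": 0,"tz": 114,"roll": 0,"jaw": 0},{"tx": -71,"ty": 0,"tz": 110,"roll": 0,"jaw": 0},{"tx": -80,"ty": 0,"tz": 105,"roll": 0,"jaw": 0},{"tx": -88,"ty": 0,"tz": 102,"roll": 0,"jaw": 0},{"tx": -96,"ty": 0,"tz": 99,"roll": 0,"jaw": 0},{"tx": -103,"ty": 0,"tz": 97,"roll": 0,"jaw": 0},{"tx": -108,"ty": 0,"tz": 95,"roll": 0,"jaw": 0},{"tx": -110,"ty": 0,"tz": 95,"roll": 0,"jaw": 0}]'

```text
t: 11.05
tcp_pos: [0.5879, 0.1718, 0.2144]
orientation: [[-0.091, 0.996, 0.005], [0.996, 0.091, 0.001], [0.001, 0.005, -1.0]]
force: [0.7, 2.9, 2.0]
opening: 0.0176
```

Run:
```python
from h import *
go()
```

```text
t 11.05 tcp [0.5879 0.1718 0.2144] yaw 95.2 F [0.7 2.9 2. ] op 0.0176 q7 -6.8
```

Run:
```python
from h import *
go((.4832,.3254,.33,95.3))
```

```text
t 11.05 tcp [0.5879 0.1718 0.2144] yaw 95.2 F [0.7 2.9 2. ] op 0.0176 q7 -6.8
tx 162.5 ty -89.8 tz -115.9 roll -0.002
```

>>> apply_moves --motion '[{"tx": 30,"ty": 0,"tz": 0,"roll": 0,"jaw": 0},{"tx": 40,"ty": 0,"tz": -40,"roll": 0,"jaw": 0},{"tx": 40,"ty": 0,"tz": -90,"roll": 0,"jaw": 0},{"tx": 40,"ty": 0,"tz": -116,"roll": 0,"jaw": 0},{"tx": 75,"ty": -25,"tz": -116,"roll": 0,"jaw": 0},{"tx": 110,"ty": -55,"tz": -116,"roll": 0,"jaw": 0},{"tx": 145,"ty": -80,"tz": -116,"roll": 0,"jaw": 0},{"tx": 162,"ty": -90,"tz": -116,"roll": 0,"jaw": 0},{"tx": 162,"ty": -90,"tz": -116,"roll": 0,"jaw": 0},{"tx": 162,"ty": -90,"tz": -116,"roll": 0,"jaw": 0}]'

```text
t: 12.05
tcp_pos: [0.4829, 0.324, 0.3295]
orientation: [[-0.091, 0.996, 0.004], [0.996, 0.091, -0.001], [-0.001, 0.004, -1.0]]
force: [0.7, -0.5, -0.3]
opening: 0.0179
```

Run:
```python
from h import *
go()
b=snap('scene','s7');t=snap('top','t7')
for n,im in(('scene',b),('top',t)):
    h=cv2.cvtColor(im,cv2.COLOR_BGR2HSV);m=((h[...,1]>130)&(h[...,2]>110)&(h[...,0]>17)&(h[...,0]<30)).astype('uint8')
    k,_,st,ce=cv2.connectedComponentsWithStats(m)
    print(n,[(ce[i].round(1).tolist(),int(st[i,4])) for i in range(1,k) if st[i,4]>4])
    p=ctrl.observe()['tcp_pos'];print(proj(cal(n),[p,p-[0,.037,.16],[.4856,.2995,.105]]))
a=cv2.resize(b[220:400,340:500],(400,450));c=cv2.resize(t[180:270,150:250],(390,351))
cv2.imwrite('pics/s7.png',np.hstack([a,cv2.copyMakeBorder(c,0,99,0,0,cv2.BORDER_CONSTANT)]))
```

```text
t 12.05 tcp [0.4829 0.324  0.3295] yaw 95.22 F [ 0.7 -0.5 -0.3] op 0.0179 q7 -28.3
scene [([471.0, 203.6], 7), ([477.2, 220.4], 12), ([499.8, 228.6], 19), ([311.2, 227.4], 5), ([465.3, 227.6], 10), ([433.7, 287.5], 6)]
[[472.15980773 249.6542045 ]
 [430.27259506 290.76163939]
 [429.30224371 310.5044191 ]]
top [([286.1, 40.7], 7), ([271.0, 42.0], 5), ([567.3, 98.4], 10), ([571.3, 108.7], 15), ([567.5, 109.5], 8), ([601.5, 142.5], 13), ([606.5, 141.5], 12), ([595.7, 148.6], 34), ([391.5, 172.0], 8), ([393.5, 187.0], 8), ([395.6, 201.8], 9), ([197.4, 235.2], 5), ([164.8, 239.2], 8), ([340.2, 285.6], 5)]
[[163.07941795 226.77560045]
 [200.20946946 237.99841119]
 [201.03799462 241.37736525]]
```

View pics/s7.png

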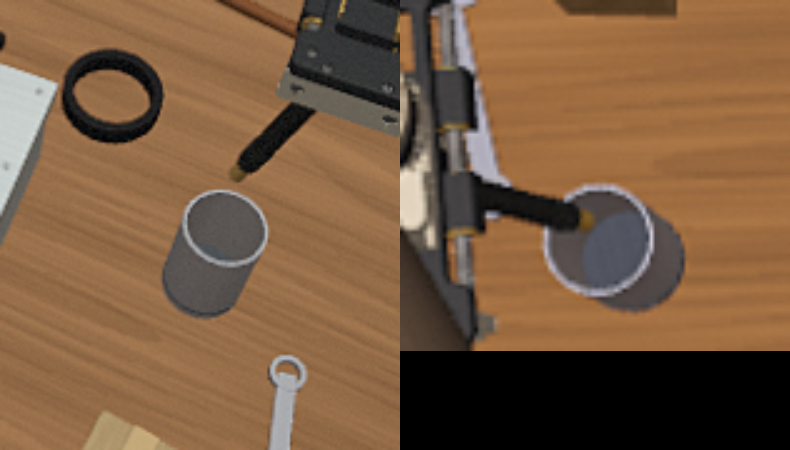

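The connector tip hangs just above the cup mouth, with brass at about scene (435,289) and top (198,236). The cup rim projects where predicted.

Run:
```python
from h import *
X=tri((434.5,288.3),(197.8,235.9));p=ctrl.observe()['tcp_pos'];G=p+[0,0,.0065];d=X-G
n=np.linalg.norm(d);E=G+d*(.165/n);print(X,n,np.degrees(np.arctan2(-d[2],np.hypot(d[0],d[1]))),'end',E)
k=.1/-(d[2]);print('axis 100mm above end',E-d*k)
sh=np.array([.4856,.2995])-(E-d*k/2)[:2];print('shift',sh)
z=p[2]-E[2]+.012
go((p[0]+sh[0],p[1]+sh[1],p[2],95.2),(p[0]+sh[0],p[1]+sh[1],z,95.2))
```

```text
[0.48603995 0.28979964 0.18519735] 0.1547113939098297 77.556611222314 end [0.48618069 0.28758717 0.17515043]
axis 100mm above end [0.48477984 0.30960849 0.27515043]
shift [0.00011973 0.00090217]
t 12.15 tcp [0.4839 0.3231 0.3298] yaw 95.07 F [0.5 0.2 0. ] op 0.0177 q7 -28.3
tx 0.9 ty 0.2 tz 0.0 roll -0.002
tx 1.0 ty -0.6 tz 163.1 roll -0.002
```

Tilt is 77.6°, centred within 1 mm of the cup. I lower, release and lift away.

>>> apply_moves --motion '[{"tx": 1,"ty": 0,"tz": 40,"roll": 0,"jaw": 0},{"tx": 1,"ty": 0,"tz": 80,"roll": 0,"jaw": 0},{"tx": 1,"ty": 0,"tz": 115,"roll": 0,"jaw": 0},{"tx": 1,"ty": 0,"tz": 140,"roll": 0,"jaw": 0},{"tx": 1,"ty": 0,"tz": 155,"roll": 0,"jaw": 0},{"tx": 1,"ty": 0,"tz": 163,"roll": 0,"jaw": 0},{"tx": 1,"ty": 0,"tz": 164,"roll": 0,"jaw": 0},{"tx": 1,"ty": 0,"tz": 164,"roll": 0,"jaw": 0}]'

```text
t: 12.95
tcp_pos: [0.4854, 0.3236, 0.1664]
orientation: [[-0.087, 0.996, 0.006], [0.996, 0.087, -0.0], [-0.001, 0.006, -1.0]]
force: [0.6, -0.3, 0.1]
opening: 0.0177
```

>>> apply_moves --motion '[{"tx": 0,"ty": 0,"tz": 0,"roll": 0,"jaw": 0.25},{"tx": 0,"ty": 0,"tz": 0,"roll": 0,"jaw": 0.35},{"tx": 0,"ty": 0,"tz": 0,"roll": 0,"jaw": 0.5},{"tx": 0,"ty": 0,"tz": 0,"roll": 0,"jaw": 0.6},{"tx": 0,"ty": 0,"tz": 0,"roll": 0,"jaw": 0.6},{"tx": 0,"ty": 0,"tz": -20,"roll": 0,"jaw": 0.6},{"tx": 0,"ty": 0,"tz": -60,"roll": 0,"jaw": 0.6},{"tx": 0,"ty": 0,"tz": -100,"roll": 0,"jaw": 0.6},{"tx": 0,"ty": 0,"tz": -140,"roll": 0,"jaw": 0.6},{"tx": 0,"ty": 0,"tz": -160,"roll": 0,"jaw": 0.6},{"tx": 0,"ty": 0,"tz": -160,"roll": 0,"jaw": 0.6}]'

```text
t: 14.05
tcp_pos: [0.4858, 0.3244, 0.3299]
orientation: [[-0.087, 0.996, 0.01], [0.996, 0.087, 0.004], [0.003, 0.01, -1.0]]
force: [0.5, 1.3, -0.2]
opening: 0.0549
```

Run:
```python
from h import *
# bar hinge-normal approach: grasp point on bar -> TCP z=.160-.0188
go((.4725,-.0245,.33,95.3))
b=snap('scene','s8');cv2.imwrite('pics/s8.png',b[150:430,240:600])
```

```text
t 14.05 tcp [0.4858 0.3244 0.3299] yaw 95.01 F [ 0.5  1.3 -0.2] op 0.0549 q7 -28.3
tx -346.4 ty -43.7 tz -1.6 roll -0.005
```

View pics/s8.png

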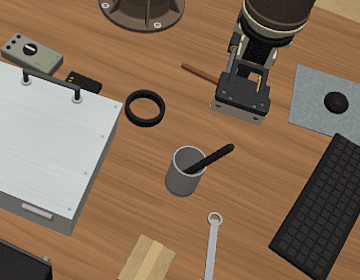

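The antenna stands in the cup, leaning, and is released. Now the lid bar.

>>> apply_moves --motion '[{"tx": -346,"ty": -44,"tz": 60,"roll": -0.005,"jaw": 0.6},{"tx": -346,"ty": -44,"tz": 60,"roll": -0.005,"jaw": 0.6},{"tx": -346,"ty": -44,"tz": 60,"roll": -0.005,"jaw": 0.6},{"tx": -346,"ty": -44,"tz": 60,"roll": -0.005,"jaw": 0.6},{"tx": -346,"ty": -44,"tz": 60,"roll": -0.005,"jaw": 0.6},{"tx": -346,"ty": -44,"tz": 60,"roll": -0.005,"jaw": 0.6},{"tx": -346,"ty": -44,"tz": 60,"roll": -0.005,"jaw": 0.6},{"tx": -346,"ty": -44,"tz": 60,"roll": -0.005,"jaw": 0.6},{"tx": -346,"ty": -44,"tz": 60,"roll": -0.005,"jaw": 0.6},{"tx": -346,"ty": -44,"tz": 60,"roll": -0.005,"jaw": 0.6},{"tx": -346,"ty": -44,"tz": 60,"roll": -0.005,"jaw": 0.6},{"tx": -346,"ty": -44,"tz": 60,"roll": -0.005,"jaw": 0.6}]'

```text
t: 15.3
tcp_pos: [0.472, -0.023, 0.2668]
orientation: [[-0.095, 0.995, 0.008], [0.995, 0.095, 0.002], [0.001, 0.008, -1.0]]
force: [0.5, -0.4, 0.2]
opening: 0.0552
```

Run:
```python
from h import *
w=snap('wrist','w9');C=cal('wrist')
m=((w.max(2)<115)*255).astype('uint8');m[290:]=0
cs,_=cv2.findContours(m,cv2.RETR_EXTERNAL,cv2.CHAIN_APPROX_NONE)
for c in cs:
    if cv2.contourArea(c)>800:
        bx=cv2.boxPoints(cv2.minAreaRect(c));print(cv2.contourArea(c),bx.round(0).tolist(),plane(C,bx,.16)[:,:2].round(4).tolist())
print(proj(C,[[.4725-.0918*s,-.0245+.9958*s,.16] for s in(-.06,0,.06)]))
go((.4725,-.0245,.1412,95.3))
```

```text
2246.5 [[455.0, 273.0], [611.0, 273.0], [611.0, 289.0], [455.0, 289.0]] [[0.5646, -0.0389], [0.6724, -0.0297], [0.6755, -0.0409], [0.5666, -0.0499]]
2266.5 [[24.0, 273.0], [181.0, 273.0], [181.0, 289.0], [24.0, 289.0]] [[0.2807, -0.0657], [0.3872, -0.0552], [0.3873, -0.0663], [0.2797, -0.0772]]
1105.0 [[138.0, 279.0], [144.0, 245.0], [250.0, 263.0], [245.0, 297.0]] [[0.3587, -0.0621], [0.3628, -0.0387], [0.4318, -0.0445], [0.4293, -0.0681]]
2652.0 [[316.0, 135.0], [335.0, 135.0], [335.0, 289.0], [316.0, 289.0]] [[0.4663, 0.0394], [0.4776, 0.0405], [0.4877, -0.0568], [0.4754, -0.058]]
5546.0 [[167.0, 220.0], [171.0, 125.0], [234.0, 128.0], [230.0, 223.0]] [[0.3778, -0.0208], [0.3794, 0.0374], [0.4171, 0.0389], [0.4174, -0.019]]
2021.5 [[139.0, 0.0], [249.0, 0.0], [249.0, 48.0], [139.0, 48.0]] [[0.3582, 0.1065], [0.4214, 0.1111], [0.4232, 0.085], [0.359, 0.0801]]
[[316.2587635  326.14085679]
 [316.3900422  239.00755304]
 [316.54641422 142.09927037]]
t 15.35 tcp [ 0.472  -0.0233  0.2669] yaw 95.42 F [-0.2 -0.6 -1. ] op 0.0547 q7 7.6
tx -1.4 ty -0.6 tz 125.7 roll 0.002
```

View pics/w9_full.png

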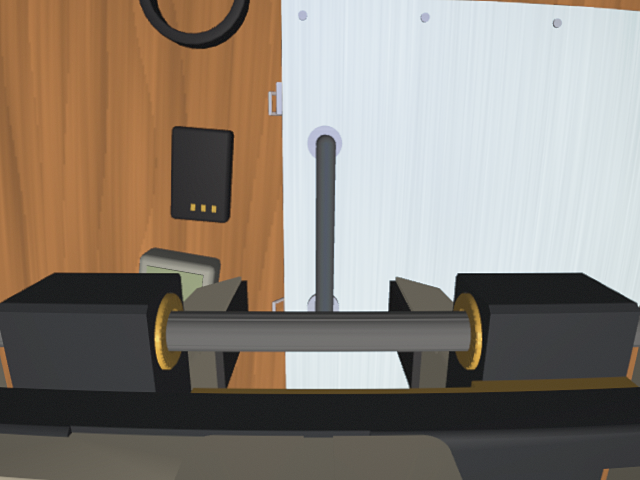

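The bar runs at column 325, 9 px right of my prediction, so its centre is about 5 mm farther in x, at roughly (0.478, -0.023). I correct, descend and grip.

>>> apply_moves --motion '[{"tx": -1,"ty": 5,"tz": 40,"roll": 0,"jaw": 0.6},{"tx": -1,"ty": 5,"tz": 80,"roll": 0,"jaw": 0.6},{"tx": -1,"ty": 5,"tz": 110,"roll": 0,"jaw": 0.6},{"tx": -1,"ty": 5,"tz": 122,"roll": 0,"jaw": 0.6},{"tx": -1,"ty": 5,"tz": 123,"roll": 0,"jaw": 0},{"tx": -1,"ty": 5,"tz": 123,"roll": 0,"jaw": 0},{"tx": -1,"ty": 5,"tz": 123,"roll": 0,"jaw": 0},{"tx": -1,"ty": 5,"tz": 123,"roll": 0,"jaw": 0},{"tx": -1,"ty": 5,"tz": 123,"roll": 0,"jaw": 0},{"tx": -1,"ty": 5,"tz": 123,"roll": 0,"jaw": 0},{"tx": -1,"ty": 5,"tz": 123,"roll": 0,"jaw": 0},{"tx": -1,"ty": 5,"tz": 123,"roll": 0,"jaw": 0}]'

```text
t: 16.55
tcp_pos: [0.4773, -0.0236, 0.1442]
orientation: [[-0.094, 0.996, 0.006], [0.996, 0.094, 0.002], [0.002, 0.007, -1.0]]
force: [-3.6, -0.4, 7.5]
opening: 0.011
```

Run:
```python
from h import *
s=ctrl.observe();p=s['tcp_pos'];u=np.array([np.cos(np.radians(5.3)),np.sin(np.radians(5.3))])
def P(d):
    a=np.radians(d);X=-255*np.cos(a)+58*np.sin(a)+255;Z=255*np.sin(a)+58*np.cos(a)-58
    return (*(p[:2]+u*X/1000),p[2]+Z/1000,95.3)
go(*[P(d) for d in (3,6,9,12,15,18,21,24,27,30,33,36,39,42,45)])
```

```text
t 16.55 tcp [ 0.4773 -0.0236  0.1442] yaw 95.41 F [-3.6 -0.4  7.5] op 0.011 q7 14.6
tx 0.0 ty 3.5 tz -13.2 roll 0.002
tx 0.0 ty 7.6 tz -26.3 roll 0.002
tx 0.0 ty 12.5 tz -39.1 roll 0.002
tx 0.0 ty 18.0 tz -51.6 roll 0.002
tx 0.1 ty 24.1 tz -63.9 roll 0.002
tx 0.1 ty 30.9 tz -75.8 roll 0.002
tx 0.1 ty 38.3 tz -87.3 roll 0.002
tx 0.1 ty 46.3 tz -98.4 roll 0.002
tx 0.1 ty 54.9 tz -109.1 roll 0.002
tx 0.1 ty 64.0 tz -119.3 roll 0.002
tx 0.1 ty 73.6 tz -129.0 roll 0.002
tx 0.1 ty 83.7 tz -138.3 roll 0.002
tx 0.0 ty 94.3 tz -146.9 roll 0.002
tx 0.0 ty 105.3 tz -155.0 roll 0.002
tx 0.0 ty 116.8 tz -162.6 roll 0.002
```

Bar gripped. I lift along the hinge arc, first to 27°.

>>> apply_moves --motion '[{"tx": 0,"ty": 1.6,"tz": -7,"roll": 0,"jaw": 0},{"tx": 0,"ty": 3.5,"tz": -13,"roll": 0,"jaw": 0},{"tx": 0,"ty": 7.6,"tz": -26,"roll": 0,"jaw": 0},{"tx": 0,"ty": 12.5,"tz": -39,"roll": 0,"jaw": 0},{"tx": 0,"ty": 18,"tz": -52,"roll": 0,"jaw": 0},{"tx": 0,"ty": 24,"tz": -64,"roll": 0,"jaw": 0},{"tx": 0,"ty": 31,"tz": -76,"roll": 0,"jaw": 0},{"tx": 0,"ty": 38,"tz": -87,"roll": 0,"jaw": 0},{"tx": 0,"ty": 46,"tz": -98,"roll": 0,"jaw": 0},{"tx": 0,"ty": 55,"tz": -109,"roll": 0,"jaw": 0}]'

```text
t: 17.55
tcp_pos: [0.5291, -0.0191, 0.2536]
orientation: [[-0.094, 0.996, 0.001], [0.996, 0.094, 0.002], [0.002, 0.001, -1.0]]
force: [-6.9, -0.7, -2.0]
opening: 0.0112
```

Run:
```python
from h import *
s=ctrl.observe();p=s['tcp_pos'];
u=np.array([np.cos(np.radians(5.3)),np.sin(np.radians(5.3))]);p0=np.array([.4773,-.0236,.1442])
def P(d):
    a=np.radians(d);X=-255*np.cos(a)+58*np.sin(a)+255;Z=255*np.sin(a)+58*np.cos(a)-58
    return (*(p0[:2]+u*X/1000),p0[2]+Z/1000,95.3)
go(*[P(d) for d in (30,33,36,39,42,45)])
```

```text
t 17.55 tcp [ 0.5291 -0.0191  0.2536] yaw 95.38 F [-6.9 -0.7 -2. ] op 0.0112 q7 11.2
tx 0.3 ty 11.2 tz -10.3 roll 0.001
tx 0.3 ty 20.8 tz -20.1 roll 0.001
tx 0.3 ty 30.9 tz -29.3 roll 0.001
tx 0.3 ty 41.4 tz -38.0 roll 0.001
tx 0.3 ty 52.4 tz -46.2 roll 0.001
tx 0.3 ty 63.8 tz -53.8 roll 0.001
```

Forces are small and the lid is following. On to 45°.

>>> apply_moves --motion '[{"tx": 0,"ty": 6,"tz": -5,"roll": 0,"jaw": 0},{"tx": 0,"ty": 11,"tz": -10,"roll": 0,"jaw": 0},{"tx": 0,"ty": 21,"tz": -20,"roll": 0,"jaw": 0},{"tx": 0,"ty": 31,"tz": -29,"roll": 0,"jaw": 0},{"tx": 0,"ty": 41,"tz": -38,"roll": 0,"jaw": 0},{"tx": 0,"ty": 52,"tz": -46,"roll": 0,"jaw": 0},{"tx": 0,"ty": 64,"tz": -54,"roll": 0,"jaw": 0},{"tx": 0,"ty": 64,"tz": -54,"roll": 0,"jaw": 0},{"tx": 0,"ty": 64,"tz": -54,"roll": 0,"jaw": 0},{"tx": 0,"ty": 64,"tz": -54,"roll": 0,"jaw": 0}]'

```text
t: 18.55
tcp_pos: [0.5906, -0.0137, 0.3095]
orientation: [[-0.093, 0.996, -0.002], [0.996, 0.093, 0.003], [0.003, -0.002, -1.0]]
force: [-14.1, 0.0, 15.6]
opening: 0.0109
```

Run:
```python
from h import *
go()
b=snap('scene','s10');t=snap('top','t10')
d=ctrl.observe()['tcp_pos']-[.4773,-.0236,.1442]
C=cal('scene')
u=np.array([.9957,.0924,0]);v=np.array([-.0924,.9957,0]);B=np.array([.478,-.023,.16]);H=B+.255*u-[0,0,.058]
for a in (40,45,50):
    r=np.radians(a);f=-u*np.cos(r)+np.array([0,0,1])*np.sin(r);n=u*np.sin(r)+np.array([0,0,1])*np.cos(r)
    q=[H+.283*f+.020*n+s*.154*v for s in(-1,1)];px=proj(C,q);print(a,px.round(0).tolist())
    if a==45:
        for x in px: cv2.circle(b,tuple(int(k) for k in x),5,(0,0,255),1)
cv2.imwrite('pics/s10.png',np.hstack([cv2.resize(b,(400,300)),cv2.resize(t,(400,300))]))
```

```text
t 18.55 tcp [ 0.5906 -0.0137  0.3095] yaw 95.34 F [-14.1   0.   15.6] op 0.0109 q7 12.0
40 [[203.0, 180.0], [358.0, 230.0]]
45 [[197.0, 180.0], [356.0, 232.0]]
50 [[190.0, 181.0], [353.0, 235.0]]
```

I'm at the picture limit, so I continue numerically. The 21 N force is mostly radial toward the hinge, so I hold at the measured pose to relax it. Then I check the lid corners and antenna by masks.

>>> apply_moves --motion '[{"tx": 0,"ty": 0,"tz": 0,"roll": 0,"jaw": 0},{"tx": 0,"ty": 0,"tz": 0,"roll": 0,"jaw": 0},{"tx": 0,"ty": -1,"tz": -1,"roll": 0,"jaw": 0},{"tx": 0,"ty": -1,"tz": -1,"roll": 0,"jaw": 0},{"tx": 0,"ty": -1,"tz": -1,"roll": 0,"jaw": 0}]'

```text
t: 19.15
tcp_pos: [0.5897, -0.0137, 0.3094]
orientation: [[-0.093, 0.996, -0.003], [0.996, 0.093, 0.002], [0.002, -0.003, -1.0]]
force: [6.3, -0.5, -13.8]
opening: 0.0109
```

Run:
```python
from h import *
go()
s=ctrl.observe();d=s['tcp_pos']-[.4773,-.0236,.1442];X=np.hypot(d[0],d[1])*1e3
print('angle',167.19-np.degrees(np.arctan2(58+d[2]*1e3,-255+X)))
b=snap('scene','s11');t=snap('top','t11');t0=cv2.imread('pics/t0_full.png');b8=cv2.imread('pics/s8_full.png')
h=cv2.cvtColor(b,cv2.COLOR_BGR2HSV)
m=((h[...,1]<45)&(h[...,2]>120)).astype('uint8')*255;m[:,:165]=0;m[:150]=0;m[390:]=0;m[:,400:]=0
cs,_=cv2.findContours(cv2.morphologyEx(m,cv2.MORPH_OPEN,np.ones((3,3))),cv2.RETR_EXTERNAL,cv2.CHAIN_APPROX_SIMPLE)
c=max(cs,key=cv2.contourArea);ap=cv2.approxPolyDP(c,6,True).reshape(-1,2);print('lid poly',ap.tolist())
# antenna/cup unchanged, other things unchanged
def diff(a,c,x0,y0,x1,y1):return round(float((cv2.absdiff(a,c).max(2)[y0:y1,x0:x1]>40).mean()),3)
print('antenna+cup scene vs s8',diff(b,b8,400,280,480,350))
for n,r in dict(cup=(185,225,225,262),mug=(430,238,475,285),meter=(358,280,424,318),batt=(308,278,350,306),tape=(243,276,288,322),screw=(464,148,484,228),wrench=(150,168,182,240),carton=(184,136,224,186),brown=(168,355,258,374)).items(): print(n,diff(t,t0,*r))
```

```text
t 19.15 tcp [ 0.5897 -0.0137  0.3094] yaw 95.34 F [  6.3  -0.5 -13.8] op 0.0109 q7 11.9
angle 44.693676457297045
lid poly [[197, 177], [165, 316], [308, 376], [355, 228], [284, 204], [283, 197], [271, 218], [303, 229], [265, 225], [253, 245], [207, 222], [233, 185]]
antenna+cup scene vs s8 0.0
cup 0.114
mug 0.0
meter 0.0
batt 0.712
tape 0.357
screw 0.0
wrench 0.032
carton 0.0
brown 0.013
```

Run:
```python
from h import *
def diff(a,c,x0,y0,x1,y1):return round(float((cv2.absdiff(a,c).max(2)[y0:y1,x0:x1]>40).mean()),3)
L=lambda n:cv2.imread(f'pics/{n}_full.png')
print(diff(L('t7'),L('t0'),308,278,350,306),diff(L('t7'),L('t0'),243,276,288,322),'scene tape/batt', diff(L('s11'),L('s0'),362,238,408,278), diff(L('s8'),L('s0'),300,222,345,245),'wrench/brown',diff(L('s11'),L('s0'),435,360,466,450),diff(L('s11'),L('s0'),418,208,500,255))
go(); ctrl.hand_in()
```

```text
0.0 0.0 scene tape/batt 0.002 0.0 wrench/brown 0.0 0.0
t 19.25 tcp [ 0.5897 -0.0138  0.3093] yaw 95.34 F [  5.4  -1.1 -13.6] op 0.0113 q7 11.9
the job is handed in; nothing more can be done
```

The antenna is standing in the steel cup, released, and the gripper is holding the lid up at about 45°. I handed the job in at 19.3 s with the grip still closed.

- **Antenna:** I gripped it near the whip end and tilted it in the pads, first against the handle bar and then against the box's left wall. It went into the cup connector end down at about 78°. A picture after release shows it leaning in the cup, and that part of the scene had not changed at the last check.
- **Lid:** The gripper's travel along the hinge arc gives 44.7°. The lid's front corners in the scene camera are at (197,177) and (355,228). I predicted (197,180) and (356,232) for 45°, which agrees to within 4 pixels.
- **Grip:** The fingers read 11 mm open on the 12 mm bar. About 15 N remains at the wrist, mostly along the line to the hinge; the highest I read at the end of a move was about 21 N.
- **Other items:** The mug, multimeter, tape, battery pack, screwdriver, wrench, carton and brown look-alike show no change.
    - **Tape and battery pack:** They differed in the last top view, most likely because the arm was in the way. The tape was unchanged in the final scene view. The battery pack was last seen unchanged just before I lifted the lid.
    - **Cup:** Its region of the top view also changed, which I put down to the antenna now standing in it.

I had used up the pictures I could view by the end, so the final lid check was by image masks rather than by eye. One move call was refused because its rows lacked the roll value; nothing moved, and I sent it again.

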